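# Take a sample board out of the lever arch file

### The arm

A 6-joint arm with a two-finger parallel gripper is mounted at the origin on the work surface. World frame = base frame: x ahead of the robot, y to its left, z up, the work surface at z = 0. Lengths are in m, angles in rad, forces in N, time in s.
With the tool pointing down it reaches from about 0.35 to 0.975 m from the base axis. Payload 4.9 kg.
Tool frame: the origin (TCP) lies on the centre line of the jaws, within the pads' length; the fingertips stand 17 mm ahead of it and the grasp point (between the pads) lies 2 mm behind it; x points along the fingers, y is the direction in which the jaws open and shut, and the axes are right-handed (so a half turn about x gives the same grasp; the last joint's range is limited). The gripper opens to 85 mm and grips with 20 to 120 N. Pads are 22 mm wide; open, the fingers measure 114 mm over their backs; the gripper's body (76 mm by 85 mm) begins 54 mm behind the grasp point. The pads swing forward as they close: fully open they stand 13 mm farther back than shut.
Start: joints at [-0.119, 0.053, 1.613, -0, 1.476, -0.119], TCP at [0.625, 0, 0.248] pointing down, gripper open.
Joint ranges: [-3.01, 3.01], [-1.01, 2.22], [0.06, 2.58], [-1.02, 4.17], [0.09, 2.62], [-3.14, 3.14]. Speed limits (rad/s): [2.57, 2.57, 3.14, 3.14, 3.14, 3.14].

### API

Orientations are given as a unit quaternion [w, x, y, z].
In Python, from plant import status, viewer, manip gives the robot as it stands.
- The arm moves only by the tool drive_tool, never from a script. Its argument "plan" is a list of rows, each a list of 4 numbers: the shift along the tool's x, y, z in m, then the turn about the tool's x in units of 8 degrees (1.0 is 8 degrees). A call has 1 to 12 rows; each row is the pose to reach, as a shift and turn from the pose commanded when the call began, along the tool's axes at that moment; what a row does not reach only later rows make up. A row lasts 1/10 s, in which the tool goes at most 50 mm and 8.59 degrees, less where a joint would pass 70% of its speed; a pose out of reach is approached as far as the arm can. A call with a gripper value outside its range is refused whole. "fingers" is the finger opening in m, from 0 to 0.0854, set as the call begins (left out, the last holds). The fingers move at their own pace and stop on an object; the grip force is fixed at half the most. Time passes only in rows, so rows that repeat a pose let the fingers close. It gives the time, the measured TCP pose, the force and the opening at its end, in the units of the state.
- status.state(): the state, without advancing time (a new reading comes with each control period).
- viewer.grab_frame(name): name is "scene" or "side" or "wrist"; returns the picture (384x512x3 uint8, blue, green, red); there is no depth.
- viewer.calibration(name): a dict with "vfov" (degrees; the focal length in pixels is half the picture's height over the tangent of half this angle, whatever the lens; pixels are square), "cx", "cy" (the principal point, pixels), "rvec" (rotation vector, rad) and "tvec" (3), from world to camera coordinates, as OpenCV has them. Camera axes: x right, y down, z forward; pixel columns grow to the right and rows downward; lengths in m; the calibration is good to about 2 mm. A picture is of the moment at which its call begins: read the wrist's pose just before it. calibration takes no time and is no camera call; for the wrist camera it gives the pose at the moment of the call.
- manip.job_done(): hands the job in, once; it reports no verdict.
The state is a dict: "time": time; "joint_pos": joint angles; "joint_vel": joint speeds; "joint_efforts": joint torques, N m; "tool_pos": TCP position; "tool_rot": TCP orientation; "contact_force": force on the tool from outside, world axes, zero at the start; "ft_torque": the same for the moment, N m; "gripper_width": opening from 0.0 (shut) to 1.0 (fully open).
Only numpy, scipy, OpenCV 4.12 (cv2) and the standard library are available. Lean on these libraries where they do the work, as an engineer would, in place of code of your own. Each camera call takes 0.05 s, during which the arm holds its last target. There are 200 camera calls.

### The job

Lift the lever of the lever arch file right up so that the rings spring open, take the loose top sample board off the posts, and set it down, not dropped, so that it lies flat in the large well of the bamboo bead board with the rings still open. Then press the lever fully down again to close the rings, and leave the other things on the table where they are.

Things in the scene. Friction and masses are not known exactly. Their poses are not given: they have to be found in the camera images.
- file: Lever arch file flat on the table, fixed. Origin: on the table midway between two fixed steel posts, 6 mm thick, at file (0, +-40 mm), tops at 53 mm. x: to the side where the boards lie, y: along the mechanism from the rings to the lever, z up. Grey cover 3 mm thick, x -100 to 120, y -67 to 158 mm. Two filed boards are part of it and stay: x -12 to 88, y -55 to 55, top at 16 mm.
- arch_tip (a point): Tip of one of the two moving steel arches, 6 mm thick (at file y = 40; its twin at -40). Shut, the tips meet the post tops; the arches reach 63 mm above the table and stand on the file's -x side. They are geared to the lever (0.8 rad per rad) and swing away to the file's -x side, tips then about 50 mm from the posts.
- lever (a joint): Lever angle: 0 = pressed fully down, rings shut (as it starts); 1.15 rad = fully up, rings fully open. Turns about the file's x axis through lever_hinge; the grip end rises and moves back towards the rings. Over-centre action: below 0.55 it pulls itself shut, above 0.55 it springs open by itself; about 3 N at the grip to lift or to press.
- lever_hinge (a point): Pivot of the lever, 20 mm above the table, at file (0, 70 mm). Axes as the file.
- lever_grip (a point): Centre of the black round grip on the lever's free end: a bar along file x, 22 mm long, 14 mm thick, on a steel strip 12 mm wide, 3 mm thick. 80 mm from lever_hinge; 32 mm above the table with the lever down (it then rises 0.15 rad from level towards file +y), 97 mm with it up. Can be pinched by its ends (22 mm, along file x) from above; it turns within the pinch.
- board_grip (a point): Centre of the grip ridge of the loose sample board, 19 mm above the board's underside. The dark wooden ridge, in the board's middle, is 18 mm wide (x), 60 mm long (y) and stands from 6 to 32 mm above the underside. z up. Starts near file (38, 0 mm) with the underside 16 mm above the table.
- sample_board: The loose plywood board (about 140 g) of board_grip: 100 mm (x) by 110 mm (y) by 6 mm; origin at the centre of its underside. Two 12 mm holes at board (-38, +-40 mm) sit loosely on the file's posts, under the shut arches. Four half beads along its y edges reach 17 mm above the underside.
- well (a point): Centre of the floor of the large rectangular well of the bamboo bead board (fixed; 230 mm in x by 170 mm in y, rim 16 mm above the table). The well is 125 mm (x) by 135 mm (y), 10 mm deep, floor 6 mm above the table; axes along its sides, z up. Small bead compartments lie beyond it at x 80 to 138 mm. The sample board may lie either way round.
- spool: Bystander, leave alone: clear wire spool, 38 mm across, 26 mm high, standing on the file's cover; origin at its underside.
- agate0: Bystander, leave alone: purple agate bead, 29 mm across, 26 mm high, in an end compartment of the bead board; origin at its underside.
- agate1: Bystander, leave alone: a second agate bead like agate0, in the other end compartment; origin at its underside.
- jar_small: Bystander, leave alone: small clear jar, 42 mm across, 45 mm high, between file and bead board; origin at its underside.
- dish: Bystander, leave alone: white bowl, 70 mm across, 25 mm high, at the right; origin at its underside.
- mandrel: Bystander, leave alone: wooden cone on a foot 40 mm across, 80 mm high, behind the small jar; origin at its underside.
- screwdriver: Bystander, leave alone: screwdriver 130 mm long lying at the right.

How it is judged:
On the way, in this order (a step that is already met when the one before it is completed fails the run):
1. The lever is right up and the rings are open, the sample board still on the posts (value of joint lever above 1 rad and distance of board_grip from where it was at the start of the episode below 0.01 m), for 0.2 s.
2. The sample board lies flat in the well, released, with the rings still open (z of board_grip in the frame of well between 0.014 and 0.023 m and angle between board_grip's own z axis and vertical below 0.06 rad and x of board_grip in the frame of well between -0.025 and 0.025 m and y of board_grip in the frame of well between -0.025 and 0.025 m and contact force between the fingers and sample_board below 0.05 N and linear speed of sample_board below 0.03 m/s and value of joint lever above 1 rad), for 0.2 s.
3. The lever is fully down and the rings are shut (value of joint lever below 0.06 rad), for 0.2 s.
At the end, for the whole second after the job is handed in: The sample board lies flat (within 0.06 rad) and still on the floor of the bead board's large well, ridge up, its centre within 25 mm of the well's centre along each side, released; the lever is fully down (under 0.06 rad) with the rings shut (z of board_grip in the frame of well between 0.014 and 0.023 m and angle between board_grip's own z axis and vertical below 0.06 rad and x of board_grip in the frame of well between -0.025 and 0.025 m and y of board_grip in the frame of well between -0.025 and 0.025 m and contact force between the fingers and sample_board below 0.05 N and linear speed of sample_board below 0.03 m/s and value of joint lever below 0.06 rad); the robot touches nothing.
It fails at once if The sample board is let go in the air, its underside more than 60 mm above the table (height (world z) of sample_board above 0.06 m and contact force between the fingers and sample_board below 0.05 N).
It fails at once if A bystander is moved by more than 30 mm (distance of any of spool, agate0, agate1, jar_small, dish, screwdriver, mandrel from where it was at the start of the episode above 0.03 m).
It also fails if it takes over 64 s, if anything falls off the work surface, if the arm or the gripper's body presses on something with over 40 N, if the wrist force passes 120 N, or if a joint passes its speed limit or range.

## Working session

There is one attempt and no reset: what is moved stays moved. The work goes in short steps, Python scripts to look and compute and a tool call to move; the robot and the scene stay as the last step left them, time stands still between calls to the robot, and variables do not carry over. Pictures are saved under pics/ and viewed, about 8 in all and at most 12, crops included, and the job is handed in when it is done.

Besides the shell and the picture viewer there is one more tool, called after "Call:" as name(argument=value, ...) on one line, values as JSON. drive_tool: Moves the arm, as the interface text tells. Its arguments: {"type":"object","properties":{"plan":{"type":"array","items":{"type":"array","items":{"type":"number"}}},"fingers":{"type":"number"}},"required":["plan"]}

```bash
ls; mkdir -p pics; python3 - <<'E'
from plant import status, viewer
import cv2
s=status.state(); print({k:(s[k]) for k in ('time','tool_pos','tool_rot','gripper_width','contact_force')})
for n in ('scene','side','wrist'):
    c=viewer.calibration(n); print(n,c)
    cv2.imwrite(f'pics/{n}0.png',viewer.grab_frame(n))
a=cv2.imread('pics/scene0.png'); cv2.imwrite('pics/scene0b.png',cv2.resize(a,(800,600),interpolation=cv2.INTER_CUBIC))
E
```

```text
pics
{'time': 0.0, 'tool_pos': array([6.24411613e-01, 7.40323461e-05, 2.47062331e-01]), 'tool_rot': array([ 0.49942467,  0.49955675,  0.50056899, -0.50044854]), 'gripper_width': 0.9990673683422017, 'contact_force': array([-0.13101725,  0.15015323,  0.16489482])}
scene {'vfov': 57.57841177617056, 'cx': 254.78611395431344, 'cy': 192.45999643874077, 'rvec': array([ 1.16373931,  2.43876243, -0.87367374]), 'tvec': array([ 0.37632603, -0.30683863,  1.17614849])}
side {'vfov': 57.05618802727818, 'cx': 254.00725608082675, 'cy': 194.36636036153735, 'rvec': array([ 2.08513974, -0.42423797,  0.22508865]), 'tvec': array([-0.52445509,  0.16992787,  0.90501042])}
wrist {'vfov': 70.99374217815422, 'cx': 254.43114871882563, 'cy': 189.00947704113565, 'rvec': array([-2.80857690e+00, -9.90163943e-04,  3.75278738e-03]), 'tvec': array([-0.62266684, -0.04244504,  0.38056169])}
```

View pics/scene0b.png

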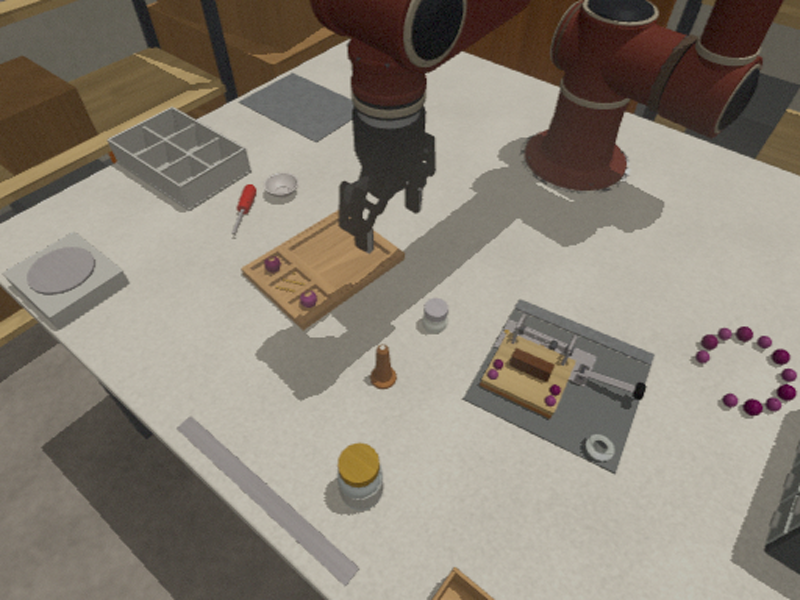

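View pics/wrist0.png

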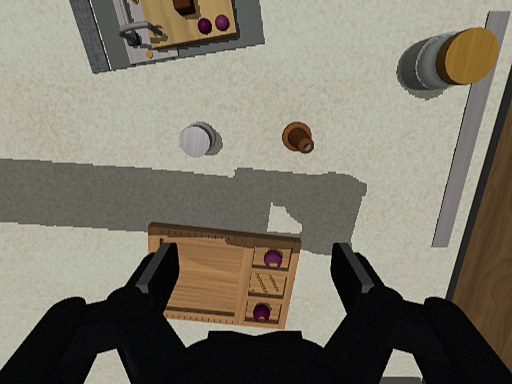

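The scene view shows the bead board (well left/right near 345,260 in the 800-px picture), the file (board ridge near 533,362, black grip 640,390) and the bystanders. The wrist view shows the bead board at 150–300, 224–328, and the file at the top.

```bash
cat > h.py <<'E'
import numpy as np, cv2, pickle
from plant import status, viewer
def grab(n,tag):
    c=viewer.calibration(n); im=viewer.grab_frame(n); cv2.imwrite(f'pics/{tag}.png',im); pickle.dump(c,open(f'pics/{tag}.pkl','wb')); return im,c
def load(tag): return cv2.imread(f'pics/{tag}.png'),pickle.load(open(f'pics/{tag}.pkl','rb'))
def ray(c,p):
    f=192/np.tan(np.radians(c['vfov']/2)); R=cv2.Rodrigues(c['rvec'])[0]
    d=R.T@np.array([(p[0]-c['cx'])/f,(p[1]-c['cy'])/f,1]); return -R.T@c['tvec'],d/np.linalg.norm(d)
def onz(c,p,z):
    o,d=ray(c,p); return o+d*(z-o[2])/d[2]
def tri(obs):
    A=0;b=0
    for c,p in obs:
        o,d=ray(c,p); M=np.eye(3)-np.outer(d,d); A=A+M; b=b+M@o
    return np.linalg.solve(A,b)
def proj(c,P):
    f=192/np.tan(np.radians(c['vfov']/2)); R=cv2.Rodrigues(c['rvec'])[0]; q=R@np.array(P)+c['tvec']; return np.array([c['cx']+f*q[0]/q[2],c['cy']+f*q[1]/q[2]])
E
python3 - <<'E'
from h import *
for n in ('scene','side','wrist'): pickle.dump(viewer.calibration(n),open(f'pics/{n}0.pkl','wb'))
im,c=load('scene0'); k=.64
for nm,p,z in [('ridge',(533,355),.048),('blackgrip',(640,390),.032),('cover c1',(519,302),.003),('c2',(653,355),.003),('c3',(615,468),.003),('c4',(465,399),.003),('spool',(600,445),.02),('well c',(343,258),.006),('bead',(272,264),.02),('bead1',(308,299),.02),('jar',(435,315),.025),('mandrelbase',(383,380),.005)]:
    print(nm,onz(c,np.array(p)*k,z).round(3))
im,c=load('wrist0')
for nm,p,z in [('b1',(149,224),.016),('b2',(301,238),.016),('b3',(285,328),.016),('w1',(160,237),.016),('w2',(250,245),.016),('w3',(240,322),.016),('ridge',(185,5),.048)]: print(nm,onz(c,p,z).round(3))
E
```

```text
ridge [0.536 0.199 0.048]
blackgrip [0.481 0.344 0.032]
cover c1 [0.425 0.118 0.003]
c2 [0.385 0.335 0.003]
c3 [0.594 0.367 0.003]
c4 [0.634 0.152 0.003]
spool [0.586 0.337 0.02 ]
well c [ 0.538 -0.177  0.006]
bead [ 0.635 -0.252  0.02 ]
bead1 [ 0.652 -0.148  0.02 ]
jar [0.551 0.035 0.025]
mandrelbase [0.686 0.039 0.005]
b1 [ 0.468 -0.093  0.016]
b2 [ 0.692 -0.116  0.016]
b3 [ 0.675 -0.289  0.016]
w1 [ 0.482 -0.115  0.016]
w2 [ 0.616 -0.128  0.016]
w3 [ 0.599 -0.276  0.016]
ridge [0.551 0.173 0.048]
```

Call:
drive_tool(plan=[[-0.01,-0.023,-0.04,-0.2],[-0.02,-0.046,-0.08,-0.4],[-0.03,-0.069,-0.12,-0.6],[-0.04,-0.092,-0.16,-0.9],[-0.05,-0.115,-0.2,-1.2],[-0.05,-0.115,-0.2,-1.2],[-0.05,-0.115,-0.2,-1.2],[-0.05,-0.115,-0.2,-1.2]])

```text
time: 0.95
tool_pos: [0.5101, 0.1993, 0.2976]
tool_rot: [0.54, 0.456, 0.54, -0.457]
contact_force: [-0.3, -0.2, -0.0]
gripper_width: 1.001
```

```bash
python3 - <<'E'
from h import *
s=status.state(); print(s['time'],s['tool_pos'],s['tool_rot'],s['joint_pos'])
for n in ('scene','side','wrist'):
    im,c=grab(n,n+'1')
im,c=load('wrist1'); cv2.imwrite('pics/w1b.png',cv2.resize(im,(800,600),interpolation=cv2.INTER_CUBIC))
E
```

```text
0.95 [0.51012271 0.19930685 0.29760406] [ 0.53976623  0.45627762  0.5399767  -0.45704301] [ 2.36760260e-01 -1.56461375e-01  1.73281446e+00 -3.99251631e-04
  1.56628878e+00  7.01472890e-02]
```

View pics/w1b.png

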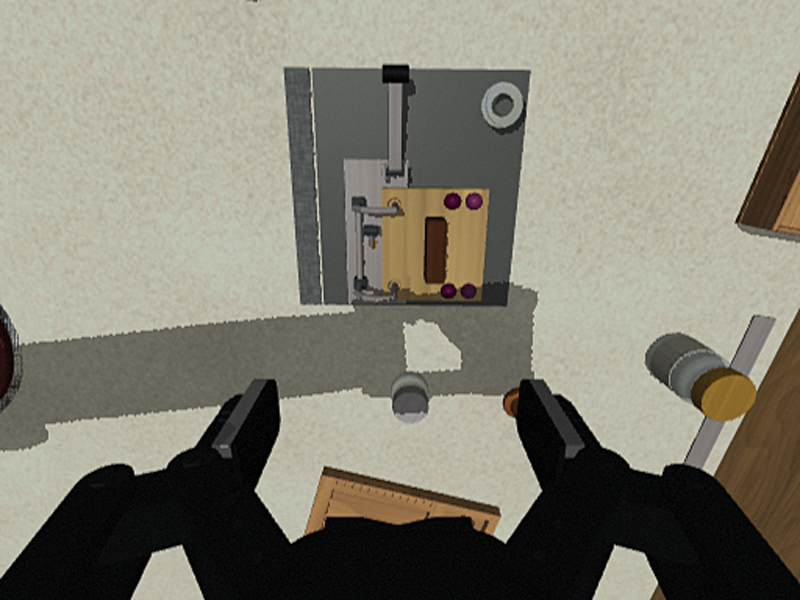

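The view is nearly aligned with the file: black grip at (396,74), ridge at (435,250), post tops at about (396,208) and (395,292), and cover corners at (285,68), (530,70), (507,306), (301,304).

```bash
python3 - <<'E'
from h import *
iw,cw=load('wrist1'); i0,c0=load('scene1'); iss,cs=load('side1')
k=.64
C=[onz(cw,np.array(p)*k,.003) for p in [(285,68),(530,70),(507,306),(301,304)]]
for p in C: print('cover',p.round(4))
d1=C[1]-C[0];d2=C[2]-C[3];e1=C[0]-C[3];e2=C[1]-C[2]
print('len',[np.linalg.norm(v).round(4) for v in (d1,d2,e1,e2)],'yaw',[np.arctan2(v[1],v[0]).round(3) for v in (d1,d2)],[np.arctan2(-v[0],v[1]).round(3) for v in (e1,e2)])
cen=np.mean(C,0); th=np.mean([np.arctan2(v[1],v[0]) for v in (d1,d2)]+[np.arctan2(-v[0],v[1]) for v in (e1,e2)])
R=np.array([[np.cos(th),-np.sin(th)],[np.sin(th),np.cos(th)]])
O=cen[:2]-R@[.010,.0455]; print('th',th,'origin',O, 'ridge pred',O+R@[.038,0],'grip pred',O+R@[0,.149])
for P in ((396,208),(395,292)): p=onz(cw,np.array(P)*k,.06); print('post in file',(R.T@(p[:2]-O)).round(4))
for nm,im,c,(x0,x1,y0,y1) in [('w',iw,cw,(240,275,30,60)),('s',i0,c0,(395,420,235,265)),('ridge w',iw,cw,(265,295,132,186)),('ridge s',i0,c0,(320,360,215,245))]:
    sub=im[y0:y1,x0:x1].astype(int)
    if 'ridge' in nm: m=(sub[...,2]<130)&(sub[...,2]>sub[...,0]*1.6)&(sub[...,0]<50)&(sub[...,1]>sub[...,0]+4)
    else: m=sub.max(-1)<35
    n,l,st,ce=cv2.connectedComponentsWithStats(m.astype(np.uint8)); j=1+np.argmax(st[1:,4]); 
    p=ce[j]+[x0,y0]; z=.048 if 'ridge' in nm else .037
    pts=np.argwhere(l==j)[:,::-1].astype(np.float32)
    print(nm,st[j],p,'->',onz(c,p,z).round(4), cv2.minAreaRect(pts))
    globals()['P'+nm.replace(' ','')]=p
g=tri([(cw,Pw),(c0,Ps)]); print('tri grip',g,'file',R.T@(g[:2]-O))
r=tri([(cw,Pridgew),(c0,Pridges)]); print('tri ridge',r,'file',R.T@(r[:2]-O))
E
```

```text
cover [0.3847 0.3331 0.003 ]
cover [0.5997 0.3674 0.003 ]
cover [0.6353 0.1463 0.003 ]
cover [0.419  0.1123 0.003 ]
len [np.float64(0.2177), np.float64(0.2189), np.float64(0.2235), np.float64(0.224)] yaw [np.float64(0.158), np.float64(0.156)] [np.float64(0.154), np.float64(0.16)]
th 0.15713369532094118 origin [0.50693821 0.19329325] ridge pred [0.54447005 0.19923979] grip pred [0.48362152 0.34045755]
post in file [0.001  0.0427]
post in file [ 0.0006 -0.0326]
w [  5  12  17  12 187] [253.04278075  47.11764706] -> [0.4832 0.3398 0.037 ] ((13.0, 17.5), (11.0, 16.0), 90.0)
s [10 10  8 11 53] [408.8490566  250.01886792] -> [0.4866 0.3427 0.037 ] ((14.0, 15.0), (5.366562843322754, 9.838699340820312), 26.56505012512207)
ridge w [  6   7  16  43 571] [278.6619965  160.46584939] -> [0.5429 0.2022 0.048 ] ((13.5, 28.0), (42.0, 15.0), 90.0)
ridge s [  5   8  29  21 330] [339.57272727 233.37272727] -> [0.5526 0.2042 0.048 ] ((19.599998474121094, 18.299999237060547), (27.280027389526367, 12.521980285644531), 26.56505012512207)
tri grip [0.48290757 0.34170933 0.03189376] file [-0.00050927  0.15034808]
tri ridge [0.54441581 0.20097209 0.0365619 ] file [0.03821751 0.00171944]
```

Call:
drive_tool(plan=[[0.033,-0.001,-0.024,0.07],[0.066,-0.002,-0.048,0.07],[0.099,-0.003,-0.072,0.07],[0.132,-0.003,-0.096,0.07],[0.165,-0.003,-0.12,0.07],[0.197,-0.003,-0.144,0.07],[0.197,-0.003,-0.144,0.07],[0.197,-0.003,-0.144,0.07],[0.197,-0.003,-0.144,0.07]], fingers=0.055)

```text
time: 2.0
tool_pos: [0.4846, 0.341, 0.103]
tool_rot: [0.538, 0.46, 0.537, -0.459]
contact_force: [0.6, 0.0, 0.3]
gripper_width: 0.643
```

```bash
python3 - <<'E'
from h import *
s=status.state(); print(s['time'],s['tool_pos'],s['tool_rot'])
im,c=grab('wrist','wrist2')
for n in ('scene','side'): grab(n,n+'2')
cv2.imwrite('pics/w2b.png',im)
G=np.array([.4830,.3410,.032])
print('proj grip',proj(c,G))
q=s['tool_rot']; 
from scipy.spatial.transform import Rotation as Ro
R=Ro.from_quat(q,scalar_first=True).as_matrix(); print(R.round(4)); print('shift',R.T@(G-[0,0,.002]-s['tool_pos']))
E
```

```text
2.0 [0.48460254 0.34104159 0.10300319] [ 0.53799062  0.46023325  0.53708293 -0.45857756]
proj grip [253.67547584 208.99132325]
[[ 2.500e-03  9.878e-01  1.558e-01]
 [ 9.000e-04  1.558e-01 -9.878e-01]
 [-1.000e+00  2.600e-03 -5.000e-04]]
shift [ 0.07299889 -0.00178028 -0.00016875]
```

View pics/w2b.png

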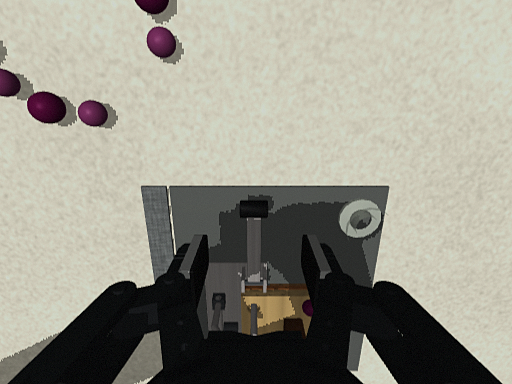

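The grip appears at (254,209), exactly as predicted. Next I descend and pinch it.

Call:
drive_tool(plan=[[0.03,-0.002,0,0],[0.055,-0.002,0,0],[0.072,-0.002,0,0],[0.072,-0.002,0,0],[0.072,-0.002,0,0]])

```text
time: 2.65
tool_pos: [0.4816, 0.3413, 0.03]
tool_rot: [0.538, 0.459, 0.538, -0.459]
contact_force: [0.2, 0.9, 0.8]
gripper_width: 0.648
```

Call:
drive_tool(plan=[[0,0,0,0],[0,0,0,0],[0,0,0,0],[0,0,0,0],[0,0,0,0],[0,0,0,0]], fingers=0.01)

```text
time: 3.25
tool_pos: [0.4836, 0.3421, 0.0314]
tool_rot: [0.539, 0.461, 0.537, -0.457]
contact_force: [4.7, 0.2, 0.8]
gripper_width: 0.238
```

Call:
drive_tool(plan=[[-0.008,0.001,0.001,0],[-0.0155,0.001,0.004,0],[-0.0299,0.001,0.011,0],[-0.0426,0.001,0.0206,0],[-0.0531,0.001,0.0326,0],[-0.0611,0.001,0.0464,0],[-0.0651,0.001,0.0577,0],[-0.0651,0.001,0.0577,0],[-0.0651,0.001,0.0577,0],[-0.0651,0.001,0.0577,0]])

```text
time: 4.25
tool_pos: [0.4925, 0.2856, 0.0962]
tool_rot: [0.538, 0.461, 0.537, -0.458]
contact_force: [3.4, 3.6, 6.3]
gripper_width: 0.239
```

Call:
drive_tool(plan=[[0,0,0,0],[0,0,0,0],[0,0,0,0],[0,0,0,0],[-0.04,0,0,0],[-0.08,0,0,0],[-0.12,0,0,0],[-0.12,0,0.03,0],[-0.12,0,0.06,0],[-0.12,0,0.06,0],[-0.12,0,0.06,0]], fingers=0.05)

```text
time: 5.35
tool_pos: [0.5003, 0.2247, 0.2139]
tool_rot: [0.537, 0.459, 0.538, -0.46]
contact_force: [0.7, 0.2, -0.2]
gripper_width: 0.582
```

```bash
python3 - <<'E'
from h import *
from scipy.spatial.transform import Rotation as Ro
s=status.state(); print(s['time'],s['tool_pos'])
for n in ('scene','wrist','side'): grab(n,n+'3')
a=cv2.imread('pics/scene3.png')[150:300,260:460]; b=cv2.imread('pics/wrist3.png'); e=cv2.imread('pics/side3.png')
a=cv2.resize(a,(400,300),interpolation=cv2.INTER_CUBIC); b=cv2.resize(b,(400,300)); e=cv2.resize(e,(400,300))
cv2.imwrite('pics/m3.png',np.vstack([np.hstack([a,b]),np.hstack([e,e*0])]))
R=Ro.from_quat(s['tool_rot'],scalar_first=True).as_matrix(); G=np.array([.5445,.2000,.035-.002]); print('shift',R.T@(G-s['tool_pos']))
_,c=load('wrist3'); print(proj(c,[.5445,.2,.048]))
E
```

```text
5.35 [0.50025718 0.22469003 0.21393536]
shift [0.18089223 0.04002962 0.0313091 ]
[289.96190557 202.00192153]
```

View pics/m3.png

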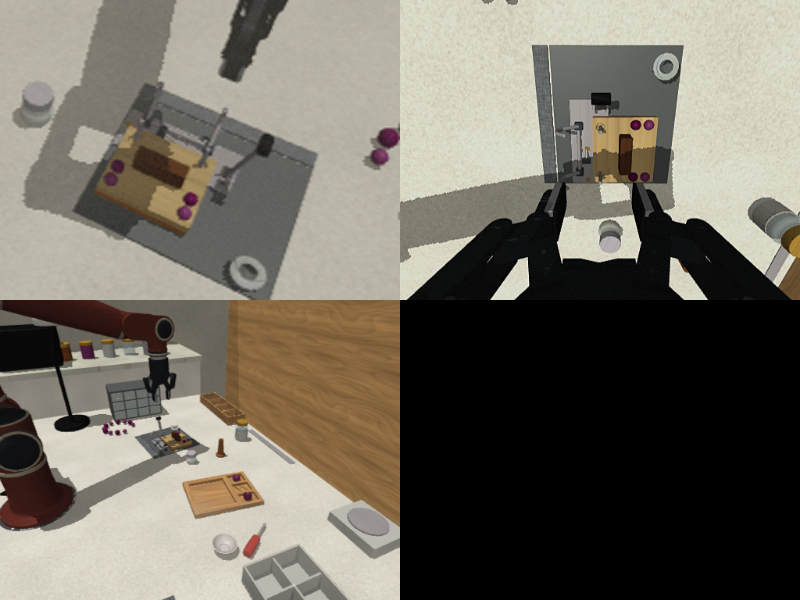

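The lever stands up with the arches swung away. The board is still on its posts, and the ridge at wrist (289,198) matches the prediction of (290,202). Next I grasp the ridge.

Call:
drive_tool(plan=[[0.02,0.02,0.015,0],[0.05,0.04,0.031,0],[0.09,0.04,0.031,0],[0.13,0.04,0.031,0],[0.155,0.04,0.031,0],[0.165,0.04,0.031,0],[0.171,0.04,0.031,0],[0.171,0.04,0.031,0],[0.171,0.04,0.031,0]])

```text
time: 6.4
tool_pos: [0.5462, 0.2013, 0.0453]
tool_rot: [0.539, 0.46, 0.537, -0.458]
contact_force: [-0.5, -0.2, 0.6]
gripper_width: 0.587
```

Call:
drive_tool(plan=[[0,0,0,0],[0,0,0,0],[0,0,0,0],[0,0,0,0],[0,0,0,0],[0,0,0,0]], fingers=0.005)

```text
time: 7.0
tool_pos: [0.5459, 0.201, 0.0448]
tool_rot: [0.538, 0.46, 0.537, -0.458]
contact_force: [-0.6, -0.4, 4.9]
gripper_width: 0.194
```

```bash
python3 - <<'E'
from h import *
s=status.state(); print(s['time'],s['tool_pos'],s['tool_rot'],s['contact_force'])
im,c=load('wrist0'); a=cv2.resize(im[210:340,130:320],None,fx=4,fy=4,interpolation=cv2.INTER_CUBIC); cv2.imwrite('pics/well.png',a)
E
```

```text
7.0 [0.54588791 0.20098501 0.04483908] [ 0.53828447  0.45967956  0.53738036 -0.45843962] [-0.62787529 -0.44185408  4.90992885]
```

View pics/well.png

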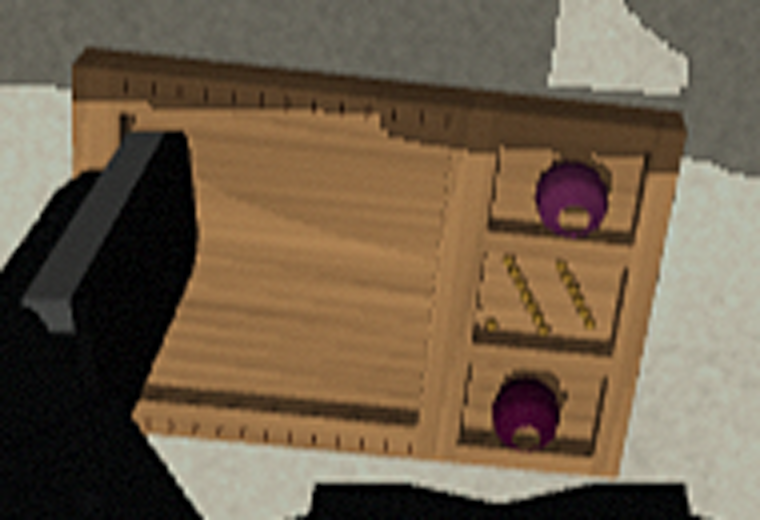

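```bash
python3 - <<'E'
from h import *
a,c=load('scene3'); b,d=load('side3')
A=a[130:215,150:265]; B=b[375*0+290*384//300-0-0:0] if 0 else b[215:305,225:345]
# side3 bead board approx px in 400x300: 183..265 x, 172..217(+300 offset removed) -> x1.28
A=cv2.resize(A,None,fx=4,fy=4,interpolation=cv2.INTER_CUBIC);B=cv2.resize(B[:75],None,fx=4,fy=4,interpolation=cv2.INTER_CUBIC)
B=cv2.copyMakeBorder(B,0,A.shape[0]-B.shape[0],0,0,0) if B.shape[0]<A.shape[0] else B
W=A.shape[1]
M=np.hstack([A[:340],B[:340]])[:, :]; print(M.shape,W)
M=M if M.shape[1]<=800 else cv2.resize(M,(800,int(M.shape[0]*800/M.shape[1])))
cv2.imwrite('pics/bb.png',M); print(M.shape)
c=load('wrist0')[1]
f=lambda p:np.array([130+p[0]/4-.375,210+p[1]/4-.375])
for nm,p,z in [('TR',(683,130),.016),('TL',(78,68),.016),('BR',(620,472),.016),('TRtop',(683,115),.016),('wTL',(124,115),.016),('wBR',(418,423),.016),('wTR',(458,150),.016),('comp TR',(648,155),.016),('comp TL',(500,148),.016)]: print(nm,onz(c,f(p),z).round(4)[:2])
E
```

```text
(340, 940, 3) 460
(289, 800, 3)
TR [ 0.6918 -0.123 ]
TL [ 0.4679 -0.0975]
BR [ 0.6743 -0.2883]
TRtop [ 0.6915 -0.1166]
wTL [ 0.4826 -0.117 ]
wBR [ 0.589  -0.2622]
wTR [ 0.6073 -0.1317]
comp TR [ 0.6792 -0.1338]
comp TL [ 0.6232 -0.1308]
```

View pics/bb.png

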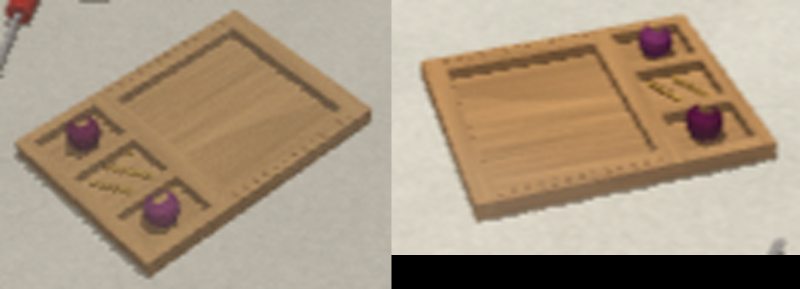

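Call:
drive_tool(plan=[[-0.003,0,0,0],[-0.01,0,0,0],[-0.025,0,0,0],[-0.045,0,0,0],[-0.07,0,0,0],[-0.1,0,0,0],[-0.1,0,0,0],[-0.1,0,0,0]])

```text
time: 7.8
tool_pos: [0.5454, 0.2009, 0.1447]
tool_rot: [0.538, 0.46, 0.537, -0.458]
contact_force: [-0.6, 0.4, -2.3]
gripper_width: 0.197
```

The two crops show the bead board unobstructed. In the scene crop its outer corners are (235,12), (370,110), (150,262), (17,147); in the side crop the well corners are near (446,70), (598,46), (657,150), (485,195).

```bash
python3 - <<'E'
from h import *
k=4*800/940
c=load('scene3')[1]; d=load('side3')[1]
fs=lambda p:np.array([150+p[0]/k-.4,130+p[1]/k-.4]); fd=lambda p:np.array([225+(p[0]-391.5)/k-.4,215+p[1]/k-.4])
for nm,f,cc,P in [('scene outer',fs,c,[(235,12),(370,110),(150,264),(17,147)]),('scene well',fs,c,[(233,31),(338,108),(118,100)]),('side outer',fd,d,[(423,62),(684,15),(777,147),(478,210)]),('side well',fd,d,[(446,70),(598,46),(657,150)])]:
    Q=np.array([onz(cc,f(p),.016)[:2] for p in P]); print(nm,Q.round(4).tolist(),'mean',Q.mean(0).round(4)); 
    print('  edges',[(np.linalg.norm(Q[i+1]-Q[i]).round(4),np.degrees(np.arctan2(*(Q[i+1]-Q[i])[::-1])).round(1)) for i in range(len(Q)-1)])
    if 'well' in nm: print('  center',Q[[1,2]].mean(0) if 'scene' in nm else Q[[0,2]].mean(0))
s=status.state(); print(s['contact_force'],s['tool_pos'])
E
```

```text
scene outer [[0.448, -0.2613], [0.4673, -0.0949], [0.6914, -0.1213], [0.6755, -0.2849]] mean [ 0.5706 -0.1906]
  edges [(np.float64(0.1674), np.float64(83.4)), (np.float64(0.2257), np.float64(-6.7)), (np.float64(0.1644), np.float64(-95.6))]
scene well [[0.4674, -0.2458], [0.482, -0.1165], [0.5887, -0.2614]] mean [ 0.5127 -0.2079]
  edges [(np.float64(0.1301), np.float64(83.5)), (np.float64(0.18), np.float64(-53.6))]
  center [ 0.53534792 -0.18896477]
side outer [[0.4675, -0.0982], [0.6938, -0.1252], [0.6712, -0.2967], [0.4457, -0.2696]] mean [ 0.5695 -0.1974]
  edges [(np.float64(0.2279), np.float64(-6.8)), (np.float64(0.1729), np.float64(-97.5)), (np.float64(0.227), np.float64(173.2))]
side well [[0.4809, -0.1153], [0.6068, -0.1352], [0.589, -0.2648]] mean [ 0.5589 -0.1718]
  edges [(np.float64(0.1275), np.float64(-9.0)), (np.float64(0.1308), np.float64(-97.8))]
  center [ 0.53492883 -0.19007432]
[-0.61883082  0.39009083 -2.29028409] [0.54538644 0.20086992 0.14468485]
```

Call:
drive_tool(plan=[[0,-0.003,0.015,0.1],[0,-0.009,0.05,0.25],[0,-0.017,0.09,0.45],[0,-0.025,0.135,0.7],[0,-0.033,0.18,0.95],[0,-0.042,0.225,1.2],[0,-0.05,0.27,1.45],[0,-0.058,0.315,1.7],[0,-0.065,0.35,1.85],[0,-0.069,0.373,1.95],[0,-0.071,0.383,1.98],[0,-0.071,0.383,1.98]])

```text
time: 9.0
tool_pos: [0.5338, -0.1895, 0.1419]
tool_rot: [-0.468, -0.529, -0.47, 0.53]
contact_force: [0.2, 0.0, -1.5]
gripper_width: 0.197
```

Call:
drive_tool(plan=[[0,0,0,0],[0,0,0,0],[0,0,0,0]])

```text
time: 9.3
tool_pos: [0.535, -0.1875, 0.1433]
tool_rot: [0.47, 0.528, 0.47, -0.528]
contact_force: [-0.2, 0.4, -1.9]
gripper_width: 0.193
```

```bash
python3 - <<'E'
from h import *
from scipy.spatial.transform import Rotation as Ro
s=status.state(); print(s['time'],s['tool_pos'],s['contact_force'],s['gripper_width'])
R=Ro.from_quat(s['tool_rot'],scalar_first=True).as_matrix(); print('yaw',np.arctan2(R[1,1],R[0,1]),'tilt',R[:,0]); print('shift',R.T@(np.array([.535,-.189,.0355])-s['tool_pos']))
a,_=grab('scene','scene4'); b,_=grab('side','side4'); w,_=grab('wrist','wrist4')
a=cv2.resize(a[90:240,140:340],(400,300),interpolation=cv2.INTER_CUBIC); b=cv2.resize(b[170:320,190:390],(400,300),interpolation=cv2.INTER_CUBIC)
cv2.imwrite('pics/m4.png',np.vstack([np.hstack([a,b]),np.hstack([cv2.resize(w,(400,300)),b*0])]))
E
```

```text
9.3 [ 0.53497986 -0.18746349  0.14325255] [-0.17596376  0.39867605 -1.89500318] 0.1928983072599898
yaw -0.11698403041685307 tilt [-2.39305279e-04  2.79867246e-04 -9.99999932e-01]
shift [0.1077521  0.00022847 0.0015506 ]
```

View pics/m4.png

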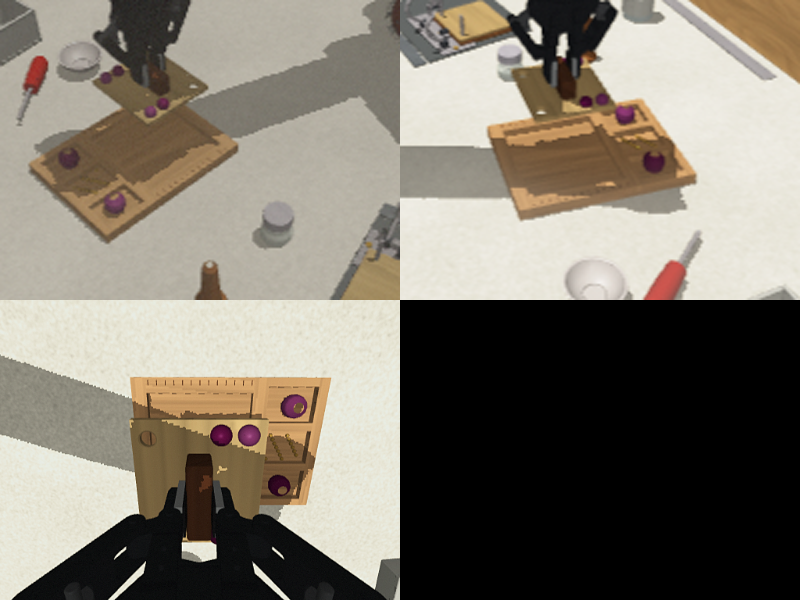

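The board hangs level below the gripper, with the well directly beneath it. I check its offset from the TCP before lowering.

```bash
python3 - <<'E'
from h import *
from scipy.spatial.transform import Rotation as Ro
_,c=load('wrist4'); s=status.state(); R=Ro.from_quat(s['tool_rot'],scalar_first=True).as_matrix()
for nm,p,z in [('TL',(131,120),.1205),('TR',(269,120),.1205),('ridge top far',(199,155),.1465)]:
    print(nm,(R.T@(onz(c,np.array(p)*1.28,z)-s['tool_pos'])).round(4))
E
```

```text
TL [ 0.023  -0.0493 -0.0541]
TR [ 0.023   0.0487 -0.0542]
ridge top far [-0.003  -0.001  -0.0375]
```

Call:
drive_tool(plan=[[0.02,0,0.001,0],[0.045,0,0.002,0],[0.065,0,0.002,0],[0.08,0,0.002,0],[0.09,0,0.002,0],[0.096,0,0.002,0],[0.1,0,0.002,0],[0.103,0,0.002,0],[0.105,0,0.002,0],[0.105,0,0.002,0]])

```text
time: 10.45
tool_pos: [0.5349, -0.1907, 0.0386]
tool_rot: [0.47, 0.529, 0.469, -0.529]
contact_force: [-0.2, 0.3, -1.5]
gripper_width: 0.195
```

Call:
drive_tool(plan=[[0.001,0,0,0],[0.002,0,0,0],[0.003,0,0,0],[0.003,0,0,0]])

```text
time: 10.85
tool_pos: [0.5346, -0.1906, 0.0353]
tool_rot: [-0.469, -0.529, -0.47, 0.529]
contact_force: [0.8, 0.2, -1.6]
gripper_width: 0.194
```

Call:
drive_tool(plan=[[0.001,0,0,0],[0.001,0,0,0],[0.001,0,0,0]])

```text
time: 11.15
tool_pos: [0.5349, -0.1907, 0.0349]
tool_rot: [0.47, 0.529, 0.469, -0.529]
contact_force: [-2.0, 1.3, 3.5]
gripper_width: 0.196
```

Contact is felt: Fz went from −1.6 to +3.5 N. I release and retreat straight up.

Call:
drive_tool(plan=[[0,0,0,0],[0,0,0,0],[0,0,0,0],[0,0,0,0],[0,0,0,0]], fingers=0.045)

```text
time: 11.65
tool_pos: [0.5347, -0.1906, 0.0343]
tool_rot: [-0.469, -0.529, -0.469, 0.529]
contact_force: [-0.1, -0.1, 0.2]
gripper_width: 0.528
```

Call:
drive_tool(plan=[[-0.02,0,0,0],[-0.06,0,0,0],[-0.1,0,0,0],[-0.145,0,0,0],[-0.19,0,0,0],[-0.19,0,0,0],[-0.19,0,0,0],[-0.19,0,0,0]])

```text
time: 12.45
tool_pos: [0.534, -0.1903, 0.2228]
tool_rot: [-0.469, -0.528, -0.47, 0.529]
contact_force: [0.0, 0.3, 0.1]
gripper_width: 0.525
```

```bash
python3 - <<'E'
from h import *
s=status.state(); print(s['time'],s['tool_pos'],s['tool_rot'],s['contact_force'])
a,_=grab('scene','scene5'); b,_=grab('side','side5'); w,_=grab('wrist','wrist5')
a1=cv2.resize(a[90:240,140:340],(400,300),interpolation=cv2.INTER_CUBIC); b1=cv2.resize(b[170:320,190:390],(400,300),interpolation=cv2.INTER_CUBIC)
a2=cv2.resize(a[150:300,260:460],(400,300),interpolation=cv2.INTER_CUBIC)
cv2.imwrite('pics/m5.png',np.vstack([np.hstack([a1,b1]),np.hstack([cv2.resize(w,(400,300)),a2])]))
E
```

```text
12.45 [ 0.53398583 -0.19025963  0.22279419] [-0.46862913 -0.52845903 -0.47029012  0.52909828] [0.01989855 0.33580551 0.09151401]
```

View pics/m5.png

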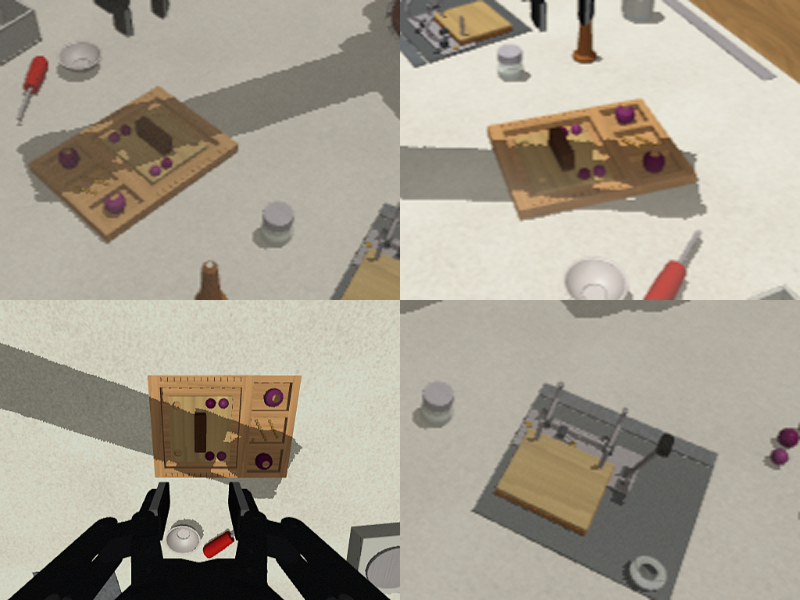

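The board lies in the well with the ridge at wrist (200,432 in the collage), the lever still stands up, and the bystanders are in place. Now I go back to the lever.

Call:
drive_tool(plan=[[0,-0.008,-0.04,-0.15],[0,-0.017,-0.085,-0.35],[0,-0.027,-0.13,-0.55],[0,-0.036,-0.175,-0.75],[0.005,-0.045,-0.22,-0.95],[0.01,-0.055,-0.265,-1.15],[0.015,-0.064,-0.31,-1.35],[0.02,-0.073,-0.355,-1.55],[0.022,-0.083,-0.4,-1.75],[0.022,-0.092,-0.445,-1.9],[0.022,-0.097,-0.468,-1.98],[0.022,-0.097,-0.468,-1.98]], fingers=0.05)

```text
time: 13.8
tool_pos: [0.4925, 0.288, 0.2009]
tool_rot: [0.538, 0.457, 0.539, -0.459]
contact_force: [-0.2, -0.1, 0.7]
gripper_width: 0.584
```

Call:
drive_tool(plan=[[0,0,0,0],[0,0,0,0],[0,0,0,0]])

```text
time: 14.1
tool_pos: [0.494, 0.2844, 0.2021]
tool_rot: [0.537, 0.459, 0.537, -0.46]
contact_force: [-0.0, 0.0, -0.9]
gripper_width: 0.587
```

```bash
python3 - <<'E'
from h import *
from scipy.spatial.transform import Rotation as Ro
s=status.state(); print(s['time'],s['tool_pos'])
R=Ro.from_quat(s['tool_rot'],scalar_first=True).as_matrix(); print('yaw',np.arctan2(R[1,1],R[0,1])); print('shift',R.T@(np.array([.4925,.2845,.0955])-s['tool_pos']))
im,c=grab('wrist','wrist6'); p=proj(c,[.4925,.2840,.097]); x,y=p.astype(int); print(p)
sub=im[y-30:y+30,x-40:x+40].max(-1)<35
n,l,st,ce=cv2.connectedComponentsWithStats(sub.astype(np.uint8)); print([(st[i].tolist(),(ce[i]+[x-40,y-30]).round(1)) for i in range(1,n) if st[i,4]>60])
E
```

```text
14.1 [0.49401993 0.28437248 0.202138  ]
yaw 0.15594148862043583
shift [ 0.1066385  -0.00143738 -0.00039138]
[254.10523189 194.36692834]
[([28, 22, 24, 16, 360], array([253.6, 194. ]))]
```

Call:
drive_tool(plan=[[0.03,-0.001,0,0],[0.065,-0.001,0,0],[0.09,-0.001,0,0],[0.106,-0.001,0,0],[0.106,-0.001,0,0],[0.106,-0.001,0,0]])

```text
time: 14.75
tool_pos: [0.4935, 0.2853, 0.0973]
tool_rot: [0.538, 0.46, 0.538, -0.459]
contact_force: [1.0, 0.5, 1.1]
gripper_width: 0.584
```

Call:
drive_tool(plan=[[0,0,0,0],[0,0,0,0],[0,0,0,0],[0,0,0,0],[0,0,0,0],[0,0,0,0]], fingers=0.01)

```text
time: 15.35
tool_pos: [0.4928, 0.2858, 0.0987]
tool_rot: [0.538, 0.459, 0.538, -0.459]
contact_force: [-5.2, -0.2, 7.2]
gripper_width: 0.241
```

Call:
drive_tool(plan=[[0.005,0,-0.0113,0],[0.013,0,-0.0251,0],[0.0235,0,-0.0371,0],[0.036,0,-0.0468,0],[0.0505,0,-0.0538,0],[0.066,0,-0.057,0],[0.0675,0,-0.057,0],[0.0675,0,-0.057,0],[0.0675,0,-0.057,0]])

```text
time: 16.25
tool_pos: [0.4836, 0.3445, 0.0309]
tool_rot: [0.537, 0.46, 0.539, -0.458]
contact_force: [-5.6, 6.1, 3.3]
gripper_width: 0.242
```

Call:
drive_tool(plan=[[0.002,0,0.002,0],[0.003,0,0.003,0],[0.003,0,0.003,0]])

```text
time: 16.55
tool_pos: [0.4837, 0.3443, 0.029]
tool_rot: [0.536, 0.462, 0.54, -0.456]
contact_force: [-9.8, 16.8, 5.4]
gripper_width: 0.237
```

Call:
drive_tool(plan=[[0,0,0,0],[0,0,0,0],[0,0,0,0],[0,0,0,0],[-0.03,0,0,0],[-0.07,0,0,0],[-0.11,0,0.02,0],[-0.15,0,0.05,0],[-0.18,0,0.08,0],[-0.18,0,0.08,0],[-0.18,0,0.08,0]], fingers=0.05)

```text
time: 17.65
tool_pos: [0.4975, 0.2591, 0.2068]
tool_rot: [0.538, 0.46, 0.537, -0.459]
contact_force: [0.2, 1.0, -0.1]
gripper_width: 0.584
```

```bash
python3 - <<'E'
from h import *
s=status.state(); print(s['time'],s['tool_pos'],s['contact_force'])
a,ca=grab('scene','scene7'); b,_=grab('side','side7'); w,cw=grab('wrist','wrist7')
def blob(im,p,z=20):
    x,y=p.astype(int); x0,y0=x-z,y-z; sub=im[max(y0,0):y+z,max(x0,0):x+z].max(-1)<35
    n,l,st,ce=cv2.connectedComponentsWithStats(sub.astype(np.uint8)); j=1+np.argmax(st[1:,4]); return ce[j]+[max(x0,0),max(y0,0)],st[j,4]
G=[.483,.341,.032]; pw,n1=blob(w,proj(cw,G)); ps,n2=blob(a,proj(ca,G)); print(pw,n1,proj(cw,G),ps,n2,proj(ca,G),tri([(cw,pw),(ca,ps)]))
a1=cv2.resize(a[90:240,140:340],(400,300),interpolation=cv2.INTER_CUBIC); b1=cv2.resize(b,(400,300))
a2=cv2.resize(a[150:300,260:460],(400,300),interpolation=cv2.INTER_CUBIC)
cv2.imwrite('pics/m7.png',np.vstack([np.hstack([a1,b1]),np.hstack([cv2.resize(w,(400,300)),a2])]))
E
```

```text
17.65 [0.49752396 0.25913611 0.20681954] [ 0.19627457  1.01106847 -0.08338529]
[256.07608696  98.07608696] 276 [255.97960643  98.00257847] [408.94444444 249.68518519] 54 [408.0063015  249.66168161] [0.48314661 0.34177089 0.03385948]
```

View pics/m7.png

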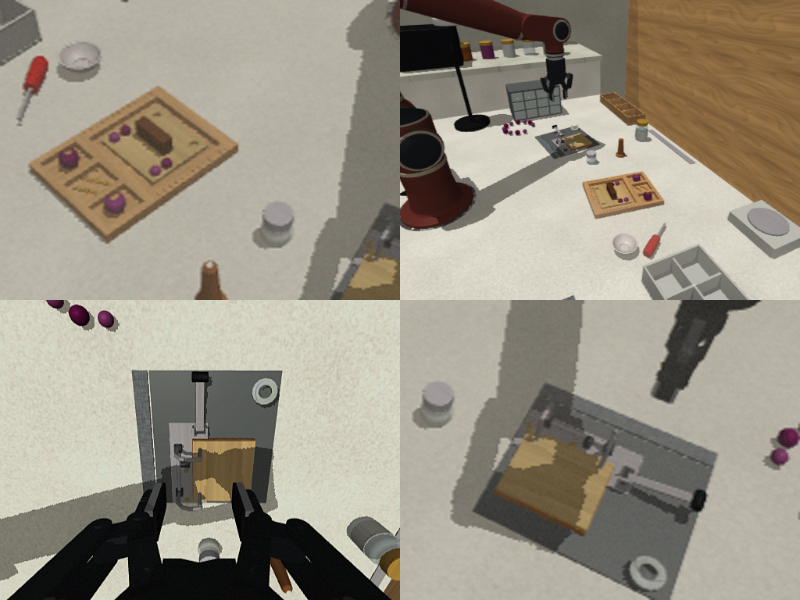

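The lever is down, with its grip at scene pixel (408.9,249.7) against (408.8,250.0) at the start. The arches are shut over the posts, and the board lies flat in the well. Handing in.

```bash
python3 -c "
from plant import manip
print(manip.job_done())"
```

```text
the job is handed in; nothing more can be done
None
```

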